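# Rake scattered bar lengths into parallel rows

## Task

Pick up the bench rake by its upright wooden grip and comb the three scattered square aluminium bars together with its tines, so that they end up lying parallel, side by side and close together. Move the bars only with the rake, never with the hand itself, and finally leave the rake standing on its tines on the bench.

Things in the scene. Friction and masses are not known exactly. Their poses are not given: they have to be found in the camera images.
- rake_grip (a point): Rake standing on its tines, 0.32 kg, same both ways round, z up. Point in its upright wooden grip, 95 mm above the tine tips; grip 28 mm thick (x), 48 mm wide (y), 53 to 123 mm above the tips. Aluminium head 56 mm (x) by 200 mm (y), 34 to 48 mm up; under it two rows of 8 steel tines 25 mm apart along y, outer faces 25 mm out along x. Rake along its x, head across the path.
- bar_near: The scattered bar nearest the robot: sawn square aluminium bar, 25 mm wide (its x), 140 mm long (its y), 25 mm high, about 0.23 kg, lying flat on the bench. Origin at the centre of its underside. At the start its length runs roughly left to right, up to 0.7 rad askew. It is not fixed and slides when pushed.
- bar_mid: The middle one of the three scattered bars, the same kind and axes as bar_near. At the start the centres of bar_near and bar_far lie about 60 mm in front of and behind it.
- bar_far: The scattered bar farthest from the robot, the same kind and axes as bar_near.
Mind the look-alikes: they are no part of the job. Of the things that look like the part that bears rake_grip, the largest one is meant.

How it is judged:
On the way:
1. the rake is picked up off the bench (height (world z) of rake_grip above 0.115 m), for 0.2 s.
At the end, for the whole second after the job is handed in: The bars lie flat, at rest, parallel within 10 degrees, side by side in their original order: neighbours' centres at most 42 mm apart across the bars (gap 17 mm) and 60 mm along them. The rake stands on its tines, tilted under 0.1 rad, grip point 87 to 103 mm high (angle between the y axis of each of bar_near, bar_far and the y axis of bar_mid, either way round below 0.175 rad and angle between the y axis of bar_far and the y axis of bar_near, either way round below 0.175 rad and x of bar_far in the frame of bar_mid between 0.015 and 0.042 m and x of bar_near in the frame of bar_mid between -0.042 and -0.015 m and y of bar_far in the frame of bar_mid between -0.06 and 0.06 m and y of bar_near in the frame of bar_mid between -0.06 and 0.06 m and height (world z) of bar_near between -0.008 and 0.008 m and height (world z) of bar_mid between -0.008 and 0.008 m and height (world z) of bar_far between -0.008 and 0.008 m and linear speed of each of bar_near, bar_mid, bar_far below 0.02 m/s and angle between rake_grip's own z axis and vertical below 0.1 rad and height (world z) of rake_grip between 0.087 and 0.103 m); the robot touches nothing.
It fails at once if the hand itself pushes a bar (contact force between any of the arm, the fingers and bar_near above 1 N or contact force between any of the arm, the fingers and bar_mid above 1 N or contact force between any of the arm, the fingers and bar_far above 1 N).
It also fails if it takes over 38 s, if anything falls off the work surface, if the arm or the gripper's body presses on something with over 40 N, if the wrist force passes 120 N, or if a joint passes its speed limit or range.

## Robot

A 7-joint arm with a two-finger parallel gripper is mounted at the origin on a cart in front of the work surface, level with it; the furniture and walls round the work are solid. World frame = base frame: x ahead of the robot, y to its left, z up, the work surface at z = 0. Lengths are in m, angles in rad, forces in N, time in s.
With the tool pointing down it reaches from about 0.4 to 0.85 m from the base axis. Payload 10.4 kg.
Tool frame: the origin (TCP) lies midway between the tips of the shut fingers; the grasp point (between the pads) lies arm.grip_point_offset behind it (arm.grip_point_offset is the distance from the TCP to the grasp point, in m); z points along the fingers, y is the direction in which the jaws open and shut (so a half turn about z gives the same grasp; the last joint's range is limited). The gripper opens to 87 mm and grips with 3 to 60 N. Pads are 19 mm wide; open, the fingers measure 117 mm over their backs; the gripper's body (75 mm by 190 mm) begins 51 mm behind the grasp point.
Start: joints at [-1.348, 0.332, -0.065, 1.46, 0.022, 1.35, -0.088], TCP at [0.152, 0.606, 0.223] pointing down, gripper open.
Joint ranges: [-2.6, 2.6], [-0.5, 2.12], [-1.47, 1.34], [0.16, 2.42], [-1.27, 4.41], [0.06, 2.06], [-2.6, 2.6]. Speed limits (rad/s): [2.22, 2.22, 2.79, 2.79, 3.14, 3.14, 3.14].

## Interface

Orientations are given as a unit quaternion [w, x, y, z].
In Python, from bench import arm gives the robot as it stands.
- The arm moves only by the tool apply_moves, never from a script. Its argument "plan" is a list of rows, each a list of 6 numbers: the shift along the tool's x, y, z in cm, then the turn, a rotation vector about the tool's x, y, z in degrees. In form: [[x, y, z, ax, ay, az], ...]. A call has 1 to 12 rows; each row shifts and turns the commanded pose from where the row before left it, along the tool's axes as they then stand; what a row does not reach is not made up. A row lasts 1/10 s, in which the tool goes at most 50 mm and 8.59 degrees, less where a joint would pass 70% of its speed; a pose out of reach is approached as far as the arm can. A call is refused whole if a number of a shift passes 5 or a number of a turn 8.59, either way. A call with a gripper value outside its range is refused whole. "gripper" is the finger opening in cm, from 0 to 8.7, set as the call begins (left out, the last holds). The fingers move at their own pace and stop on an object; "newtons" is the grip in N (left out, the last holds). Time passes only in rows, so rows that do not move let the fingers close. It gives the time, the measured TCP pose, the force and the opening at its end, in the units of the state.
- arm.get_state(): the state, without advancing time (a new reading comes with each control period).
- arm.capture(name): name is "scene" or "top" or "wrist"; returns the picture (420x560x3 uint8, red, green, blue); there is no depth.
- arm.get_calibration(name): a dict with "fx", "fy", "cx", "cy" (pixels), "k1" (the pictures are not rectified: a ray, as slopes to the right and down, at radius r is drawn at 1 + k1 r^2 times it, then the intrinsics apply), "R" (3x3) and "t" (3): a world point X has camera coordinates R X + t; the wrist camera has in their place "hand_eye" (4x4, takes a point from camera to tool coordinates, whose origin is the TCP and whose axes are the flange's). Camera axes: x right, y down, z forward; pixel columns grow to the right and rows downward; lengths in m; the calibration is good to about 2 mm. A picture is of the moment at which its call begins: read the wrist's pose just before it. get_calibration takes no time and is no camera call.
- arm.close_job(): hands the job in, once; it reports no verdict.
The state is a dict: "time": time; "joints": joint angles; "qvel": joint speeds; "joint_efforts": joint torques, N m; "position": TCP position; "tool_rot": TCP orientation; "force": force on the tool from outside, world axes, zero at the start; "wrist_torque": the same for the moment, N m; "grip_width": finger opening in m.
Only numpy, scipy, OpenCV 4.12 (cv2) and the standard library are available. Lean on these libraries where they do the work, as an engineer would, in place of code of your own. Each camera call takes 0.05 s, during which the arm holds its last target.

## Working session

There is one attempt and no reset: what is moved stays moved. The work goes in short steps, Python scripts to look and compute and a tool call to move; the robot and the scene stay as the last step left them, time stands still between calls to the robot, and variables do not carry over. Pictures are saved under pics/ and viewed, and the job is handed in when it is done.

Besides the shell and the picture viewer there is one more tool, called as name(argument=value, ...), one argument or row to a line, values as JSON. apply_moves: Moves the arm, as the interface text tells. Its arguments: {"type":"object","properties":{"plan":{"type":"array","items":{"type":"array","items":{"type":"number"}}},"gripper":{"type":"number"},"newtons":{"type":"number"}},"required":["plan"]}

```bash
ls; mkdir -p pics; python3 - <<'E'
from bench import arm
import cv2
print(arm.get_state()); print(arm.grip_point_offset)
for n in ("scene","top"):
    cv2.imwrite(f"pics/{n}0.png",arm.capture(n)[:,:,::-1]); print(n,arm.get_calibration(n))
print(arm.get_calibration("wrist"))
E
```

```text
pics
{'time': 0.0, 'joints': array([-1.34760093,  0.33287605, -0.06471064,  1.46095039,  0.02159838,
        1.34991376, -0.0884873 ]), 'qvel': array([ 0.00064212, -0.00180848,  0.0021808 ,  0.00063123, -0.00023125,
       -0.00121422, -0.00214601]), 'joint_efforts': array([-6.56563370e-04, -6.23279357e+01,  2.41579668e-02, -3.89881074e+01,
       -6.13718480e-02,  4.01834480e-02,  1.47944247e-04]), 'position': array([0.15198293, 0.60582919, 0.22174704]), 'tool_rot': array([-5.74992853e-05,  1.22566904e-01,  9.92459988e-01, -7.23720732e-04]), 'force': array([-0.30812621, -0.50510095, -0.75353683]), 'wrist_torque': array([ 0.05342435, -0.03370801, -0.0054644 ]), 'grip_width': 0.0869730762459188}
0.0187
scene {'fx': 512.0497129611454, 'fy': 512.0497129611454, 'cx': 282.8953142460311, 'cy': 197.47540028208763, 'k1': 0.02724357337996649, 'R': array([[ 0.50466248, -0.86331149, -0.00300872],
       [-0.38833317, -0.22389099, -0.89390725],
       [ 0.77104677,  0.45228984, -0.44824187]]), 't': array([-0.41005625,  0.22749075,  1.29867962])}
top {'fx': 473.5980575755263, 'fy': 473.5980575755263, 'cx': 272.1258942314904, 'cy': 206.2570392723992, 'k1': -0.08905252353507465, 'R': array([[ 0.03014924, -0.99931018, -0.02168378],
       [-0.99543147, -0.02805189, -0.09126491],
       [ 0.09059368,  0.02433628, -0.99559054]]), 't': array([-0.18765212,  0.46412117,  1.23671739])}
{'fx': 302.70889190773346, 'fy': 302.70889190773346, 'cx': 280.1841731976775, 'cy': 205.08554115018376, 'k1': 0.01786728115671796, 'hand_eye': array([[-8.73102546e-04, -9.55019462e-01, -2.96541845e-01,
         8.17828130e-02],
       [ 9.99999497e-01, -9.80066175e-04,  2.12044827e-04,
         1.32517297e-04],
       [-4.93137568e-04, -2.96541511e-01,  9.55019837e-01,
        -1.61335214e-01],
       [ 0.00000000e+00,  0.00000000e+00,  0.00000000e+00,
         1.00000000e+00]])}
```

View pics/scene0.png

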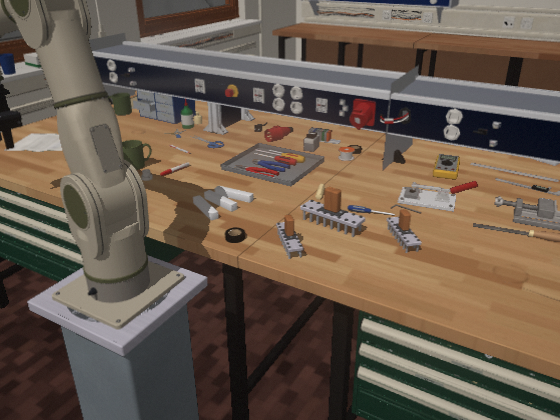

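View pics/top0.png

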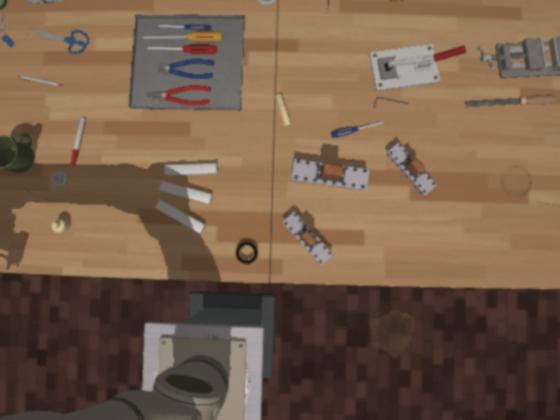

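Rake candidates in the top view are A (330,171), B (411,167) and C (307,237). A is clearly the largest, so I take A. The bars are at (190,169), (186,192) and (180,216). Next I'll check close crops.

```bash
python3 - <<'E'
import cv2
a=cv2.imread("pics/top0.png")
cv2.imwrite("pics/c1.png",cv2.resize(a[140:200,280:380],None,fx=8,fy=8,interpolation=cv2.INTER_CUBIC))
c=cv2.resize(a[150:245,140:260],None,fx=6,fy=6,interpolation=cv2.INTER_CUBIC)
cv2.imwrite("pics/c2.png",c)
E
```

```text
(no output)
```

View pics/c1.png

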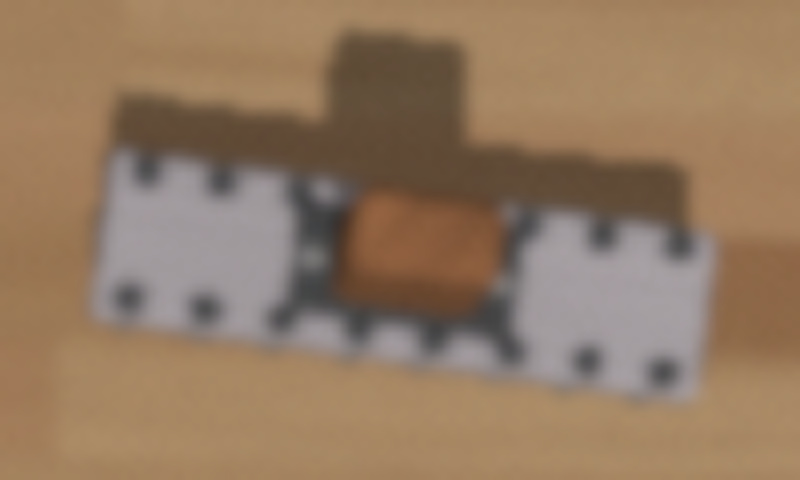

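View pics/c2.png

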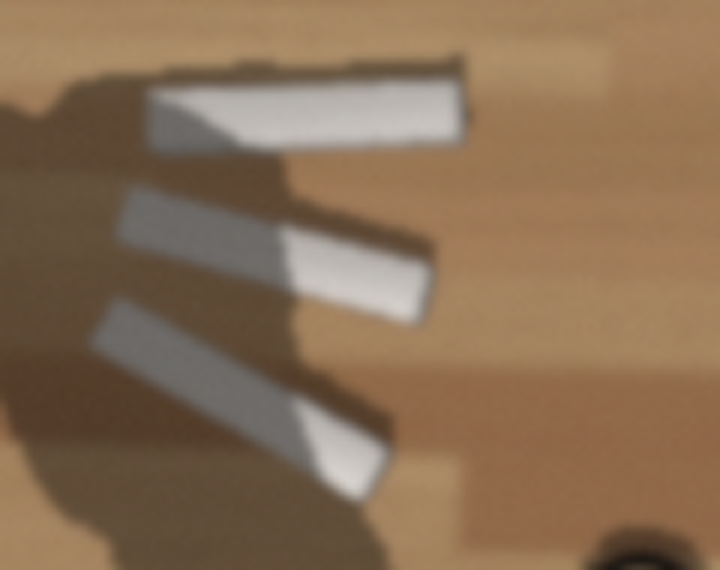

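```bash
cat > h.py <<'E'
from bench import arm
import numpy as np, cv2
from scipy.spatial.transform import Rotation as Ro
def rays(uv,c):
    K=np.array([[c['fx'],0,c['cx']],[0,c['fy'],c['cy']],[0,0,1]])
    n=cv2.undistortPoints(np.array(uv,float).reshape(-1,1,2),K,np.array([c['k1'],0,0,0,0.]))[:,0]
    return np.c_[n,np.ones(len(n))]
def back(uv,z,name="top"):
    c=arm.get_calibration(name); d=rays(uv,c)@c['R']; o=-c['R'].T@c['t']
    return o+d*((z-o[2])/d[:,2])[:,None]
def proj(X,name="top"):
    c=arm.get_calibration(name); p=np.atleast_2d(X)@c['R'].T+c['t']; n=p[:,:2]/p[:,2:]
    n=n*(1+c['k1']*(n**2).sum(1))[:,None]
    return n*[c['fx'],c['fy']]+[c['cx'],c['cy']]
def rect(uv,z):
    P=back(uv,z)[:,:2]; c=P.mean(0)
    e=[np.linalg.norm(P[i]-P[(i+1)%4]) for i in range(4)]
    l=(P[1]+P[2]-P[0]-P[3]); return c,np.degrees(np.arctan2(-l[0]*-1*-1,-l[1]) ),e,P
E
python3 - <<'E'
from h import *
R=(np.array([(112,148),(718,232),(695,402),(92,322)])+.5)/8+[280,140]-.5
np.set_printoptions(precision=4,suppress=True)
c,a,e,P=rect(R,.048);print("rake",c,e,P.tolist())
for n,q in dict(far=[(148,90),(463,80),(466,145),(148,155)],mid=[(130,185),(435,262),(422,325),(115,240)],near=[(118,297),(390,450),(360,502),(90,345)]).items():
    c,a,e,P=rect((np.array(q)+.5)/6+[140,150]-.5,.025)
    l=(P[0]+P[3]-P[1]-P[2]); print(n,c,"angle of +y axis about z",np.degrees(np.arctan2(-l[0],l[1])),e)
P=rect(R,.048)[3];l=(P[0]+P[3]-P[1]-P[2]);print(np.degrees(np.arctan2(-l[0],l[1])))
# grip top
g=(np.array([(350,190),(500,205),(500,262),(348,255)])+.5)/8+[280,140]-.5
print(rect(g,.123))
s=arm.get_state();print(Ro.from_quat(s['tool_rot'],scalar_first=True).as_matrix())
E
```

```text
rake [ 0.5553 -0.3232] [np.float64(0.19958654002042975), np.float64(0.05653448366270651), np.float64(0.19750927277405253), np.float64(0.05784308363139491)] [[0.5948754363884761, -0.2269806856176229], [0.5726501950216174, -0.42532590386981944], [0.5165466454114087, -0.4183588697703133], [0.5372525836196667, -0.2219379519569325]]
far [0.5624 0.0473] angle of +y axis about z 3.1914440346023416 [np.float64(0.14207695848966675), np.float64(0.029360784409116703), np.float64(0.14307195777835002), np.float64(0.029467075120925747)]
mid [0.5013 0.0583] angle of +y axis about z -13.182930937656543 [np.float64(0.1420810150338005), np.float64(0.0285470384608233), np.float64(0.14366915509985254), np.float64(0.025502801288935117)]
near [0.4361 0.0713] angle of +y axis about z -27.61326328511999 [np.float64(0.14056351607877332), np.float64(0.026352998297750983), np.float64(0.14054554197301267), np.float64(0.02464672486388914)]
-6.206577390337058
(array([ 0.558 , -0.3218]), np.float64(2.6050698714275615), [np.float64(0.04613916004216727), np.float64(0.01766264003333223), np.float64(0.04651650953508499), np.float64(0.020167928153716763)], array([[ 0.5691, -0.2988],
       [ 0.5658, -0.3448],
       [ 0.5481, -0.3451],
       [ 0.549 , -0.2986]]))
[[-0.97    0.2433 -0.0003]
 [ 0.2433  0.9699 -0.0013]
 [-0.     -0.0013 -1.    ]]
```

The crop shows A has two rows of 8 tines and a head that measures 0.199 x 0.057 m, which matches the description. The bars measure about 0.141 x 0.025–0.029 m. A is the rake, so next I plan the reach along an arc.

```bash
cat >> h.py <<'E'
def plan(wps,state=None,ys=None):
    """wps list of (xyz, yaw deg of tool y axis), tool down; prints rows in tool frame"""
    s=arm.get_state(); p=s['position']; R=Ro.from_quat(s['tool_rot'],scalar_first=True)
    out=[]
    for x,yaw in wps:
        a=np.radians(yaw); y=np.array([np.cos(a),np.sin(a),0]); z=np.array([0,0,-1.]); 
        T=Ro.from_matrix(np.c_[np.cross(y,z),y,z])
        d=R.inv().apply(np.array(x)-p)*100; r=np.degrees((R.inv()*T).as_rotvec())
        row=np.r_[np.round(d,2),np.round(r,2)]; out.append(row.tolist())
        p=p+R.apply(row[:3]/100); R=R*Ro.from_rotvec(np.radians(row[3:]))
    for i in range(0,len(out),12): print(str([[round(v,2) for v in r] for r in out[i:i+12]]))
E
python3 - <<'E'
from h import *
w=[];N=25
for k in range(1,N+1):
    t=k/N; a=np.radians(75.9+(-30.1-75.9)*t); r=.625+.018*t
    w.append(([r*np.cos(a),r*np.sin(a),.222],75.9+(-6.2-75.9)*t))
plan(w)
print(back([(187,108),(245,108),(131,108)],0.0))
E
```

```text
[[-4.65, -0.06, -0.02, -0.08, 0.0, 3.3], [-4.62, -0.18, 0.0, 0.0, 0.0, 3.29], [-4.64, -0.26, 0.0, 0.01, 0.0, 3.28], [-4.63, -0.33, 0.0, -0.0, 0.0, 3.28], [-4.63, -0.41, 0.0, -0.0, 0.0, 3.29], [-4.63, -0.49, 0.0, -0.0, 0.0, 3.28], [-4.62, -0.56, 0.0, -0.0, 0.0, 3.29], [-4.62, -0.65, 0.01, -0.0, 0.0, 3.28], [-4.61, -0.72, -0.0, -0.0, 0.0, 3.28], [-4.61, -0.8, -0.0, -0.0, 0.0, 3.29], [-4.6, -0.87, -0.0, -0.0, 0.0, 3.28], [-4.58, -0.96, -0.0, -0.0, 0.0, 3.29]]
[[-4.58, -1.03, -0.0, -0.0, 0.0, 3.28], [-4.56, -1.11, -0.0, -0.0, 0.01, 3.28], [-4.55, -1.19, -0.0, -0.0, -0.0, 3.29], [-4.54, -1.26, -0.0, -0.0, -0.0, 3.28], [-4.52, -1.34, -0.0, -0.0, -0.0, 3.29], [-4.5, -1.42, -0.0, -0.0, -0.0, 3.28], [-4.48, -1.5, -0.0, -0.0, -0.0, 3.28], [-4.45, -1.57, -0.0, -0.0, -0.0, 3.29], [-4.44, -1.65, -0.0, -0.0, -0.0, 3.28], [-4.42, -1.72, -0.0, -0.0, -0.0, 3.29], [-4.39, -1.8, -0.0, -0.0, -0.0, 3.28], [-4.36, -1.87, -0.0, -0.0, -0.0, 3.28]]
[[-4.34, -1.95, -0.0, -0.0, -0.0, 3.29]]
[[ 0.73817299  0.07088038  0.        ]
 [ 0.74122992 -0.09050115  0.        ]
 [ 0.73592325  0.22949887  0.        ]]
```

apply_moves(
  plan=[
    [-4.6, -0.1, 0, 0, 0, 3.3],
    [-4.6, -0.2, 0, 0, 0, 3.3],
    [-4.6, -0.3, 0, 0, 0, 3.3],
    [-4.6, -0.3, 0, 0, 0, 3.3],
    [-4.6, -0.4, 0, 0, 0, 3.3],
    [-4.6, -0.5, 0, 0, 0, 3.3],
    [-4.6, -0.6, 0, 0, 0, 3.3],
    [-4.6, -0.6, 0, 0, 0, 3.3],
    [-4.6, -0.7, 0, 0, 0, 3.3],
    [-4.6, -0.8, 0, 0, 0, 3.3],
    [-4.6, -0.9, 0, 0, 0, 3.3],
    [-4.6, -1.0, 0, 0, 0, 3.3],
  ],
  gripper=8.7,
)

```text
time: 1.3
position: [0.5717, 0.2663, 0.2221]
tool_rot: [-0.0, 0.453, 0.892, -0.0]
force: [-0.5, -0.7, -0.1]
grip_width: 0.0871
```

apply_moves(
  plan=[
    [-4.6, -1.0, 0, 0, 0, 3.3],
    [-4.6, -1.1, 0, 0, 0, 3.3],
    [-4.6, -1.2, 0, 0, 0, 3.3],
    [-4.5, -1.3, 0, 0, 0, 3.3],
    [-4.5, -1.3, 0, 0, 0, 3.3],
    [-4.5, -1.4, 0, 0, 0, 3.3],
    [-4.5, -1.5, 0, 0, 0, 3.3],
    [-4.5, -1.6, 0, 0, 0, 3.3],
    [-4.4, -1.6, 0, 0, 0, 3.3],
    [-4.4, -1.7, 0, 0, 0, 3.3],
    [-4.4, -1.8, 0, 0, 0, 3.3],
    [-4.4, -1.9, 0, 0, 0, 3.3],
  ],
)

```text
time: 2.5
position: [0.5725, -0.2823, 0.222]
tool_rot: [-0.0, 0.728, 0.686, -0.0]
force: [0.3, 0.1, -0.3]
grip_width: 0.0872
```

```bash
python3 - <<'E'
from h import *
w=[([.556,-.3225,.2],-6.2)]*1
s=arm.get_state();print(s['time'],s['position'],s['joints'])
p=s['position']
plan([([.556,-.3225,.2],-6.2)])
im=arm.capture("wrist");cv2.imwrite("pics/w1.png",im[:,:,::-1])
E
```

```text
2.5 [ 0.57250803 -0.28229982  0.22204454] [-0.08111778  0.40525211  0.63020904  1.45284637 -0.23967295  1.36166149
  0.50093317]
[[-4.11, -1.41, 2.2, -0.03, -0.01, 2.8]]
```

View pics/w1.png

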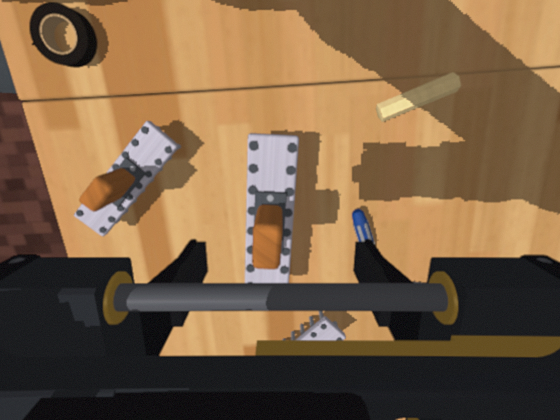

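The wrist view shows the chosen large rake between the fingers. The head's near end has corners at (248,135) and (299,135), and the grip top is at about (268,225). I'll check that against the top-camera estimate.

```bash
python3 - <<'E'
from h import *
c=arm.get_calibration("wrist");s=arm.get_state()
T=np.eye(4);T[:3,:3]=Ro.from_quat(s['tool_rot'],scalar_first=True).as_matrix();T[:3,3]=s['position'];M=T@c['hand_eye']
def wb(uv,z):
    d=rays(uv,c)@M[:3,:3].T;o=M[:3,3];return o+d*((z-o[2])/d[:,2])[:,None]
print(wb([(248,135),(299,135),(246,283),(290,283)],.048)); print(wb([(257,206),(284,206),(253,232),(283,232)],.123))
# predicted from estimate
a=np.radians(-6.2)
print([ (np.array([.5553,-.3232])+sx*.028*np.array([np.cos(a),np.sin(a)])+.1*np.array([-np.sin(a),np.cos(a)])).round(4) for sx in (-1,1)])
print(s['position'])
plan([([.556,-.3225,.2],-6.2)])
E
```

```text
[[ 0.53605617 -0.23302688  0.048     ]
 [ 0.59110555 -0.2371069   0.048     ]
 [ 0.51413661 -0.41471314  0.048     ]
 [ 0.56959108 -0.41878048  0.048     ]]
[[ 0.54587801 -0.29065637  0.123     ]
 [ 0.57021032 -0.29244949  0.123     ]
 [ 0.53971088 -0.31561519  0.123     ]
 [ 0.56749711 -0.31765978  0.123     ]]
[array([ 0.5383, -0.2208]), array([ 0.5939, -0.2268])]
[ 0.56697323 -0.29193044  0.22263163]
[[-3.12, -0.87, 2.28, -0.11, 0.27, 1.99]]
```

apply_moves(
  plan=[
    [0, 0, 0, 0, 0, 0],
    [0, 0, 0, 0, 0, 0],
  ],
)

```text
time: 2.75
position: [0.5734, -0.2802, 0.2221]
tool_rot: [-0.0, 0.727, 0.687, 0.0]
force: [0.9, 1.4, 0.6]
grip_width: 0.0867
```

```bash
python3 - <<'E'
from h import *
print(arm.get_state()['position'])
plan([([.556,-.3225,.19],-6.2),([.556,-.3225,.0765],-6.2)])
E
```

```text
[ 0.57341293 -0.28017352  0.22212063]
[[-4.33, -1.5, 3.21, -0.02, -0.05, 2.94], [0.0, 0.0, 11.35, -0.0, 0.0, 0.0]]
```

apply_moves(
  plan=[
    [-2.2, -0.7, 1.6, 0, 0, 1.5],
    [-2.1, -0.8, 1.6, 0, 0, 1.4],
    [0, 0, 2, 0, 0, 0],
    [0, 0, 0, 0, 0, 0],
    [0, 0, 0, 0, 0, 0],
  ],
)

```text
time: 3.25
position: [0.5564, -0.3206, 0.1706]
tool_rot: [-0.001, 0.743, 0.669, 0.0]
force: [0.5, -0.6, 1.1]
grip_width: 0.0872
```

```bash
python3 - <<'E'
from h import *
c=arm.get_calibration("wrist");s=arm.get_state();print(s['position'])
im=arm.capture("wrist");cv2.imwrite("pics/w2.png",im[:,:,::-1])
plan([([.556,-.3225,.0765],-6.2)])
E
```

```text
[ 0.5563646  -0.32064986  0.17055189]
[[-0.15, -0.05, 9.47, 0.04, -0.03, 0.18]]
```

View pics/w2.png

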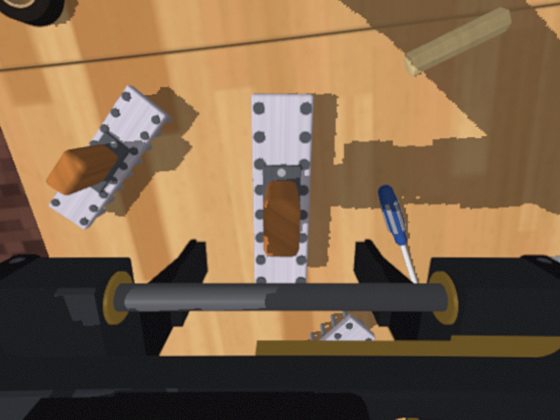

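The rake is aligned and centred between the fingers at about (282,190). Now I go down and close.

apply_moves(
  plan=[
    [-0.1, 0, 3, 0, 0, 0.2],
    [0, 0, 3, 0, 0, 0],
    [0, 0, 2.5, 0, 0, 0],
    [0, 0, 1, 0, 0, 0],
    [0, 0, 0, 0, 0, 0],
  ],
)

```text
time: 3.8
position: [0.5555, -0.3227, 0.0752]
tool_rot: [-0.001, 0.745, 0.667, -0.0]
force: [0.7, 0.5, -0.1]
grip_width: 0.0866
```

apply_moves(
  plan=[
    [0, 0, 0, 0, 0, 0],
    [0, 0, 0, 0, 0, 0],
    [0, 0, 0, 0, 0, 0],
    [0, 0, 0, 0, 0, 0],
    [0, 0, 0, 0, 0, 0],
    [0, 0, 0, 0, 0, 0],
    [0, 0, 0, 0, 0, 0],
  ],
  gripper=0,
  newtons=45,
)

```text
time: 4.5
position: [0.5552, -0.3236, 0.0755]
tool_rot: [-0.0, 0.745, 0.667, 0.0]
force: [0.0, 0.3, 0.4]
grip_width: 0.0388
```

apply_moves(
  plan=[
    [0, 0, 0, 0, 0, 0],
    [0, 0, 0, 0, 0, 0],
    [0, 0, 0, 0, 0, 0],
    [0, 0, 0, 0, 0, 0],
  ],
)

```text
time: 4.9
position: [0.5551, -0.3234, 0.0753]
tool_rot: [-0.0, 0.745, 0.667, -0.0]
force: [0.4, -0.2, -2.3]
grip_width: 0.0277
```

```bash
python3 - <<'E'
from h import *
s=arm.get_state();print(s['position'],s['grip_width'])
# rake target
R=np.array([.640,.032])
p=np.array([.5555,-.3232,.0755]);w=[(p+[0,0,.03],-6.2),(p+[0,0,.07],-6.2)]
N=9
for k in range(1,N+1):
    t=k/N;q=p[:2]+(R-p[:2])*t; w.append((np.r_[q,.1455],-6.2-4.8*t))
w+=[(np.r_[R,.112],-11),(np.r_[R,.0785],-11)]
plan(w)
E
```

```text
[ 0.55513643 -0.32343478  0.07530733] 0.02765327052355952
[[0.03, 0.03, -3.02, -0.02, -0.01, -0.18], [-0.0, 0.0, -4.0, 0.0, -0.0, 0.0], [4.02, 0.51, 0.0, 0.0, -0.0, 0.54], [4.03, 0.47, 0.0, 0.0, -0.0, 0.53], [4.04, 0.43, 0.0, 0.0, -0.0, 0.53], [4.03, 0.4, 0.0, 0.0, -0.0, 0.54], [4.05, 0.35, 0.0, 0.0, -0.0, 0.53], [4.04, 0.32, 0.0, 0.0, -0.0, 0.53], [4.05, 0.28, 0.0, 0.0, -0.0, 0.54], [4.05, 0.25, 0.0, 0.0, -0.0, 0.53], [4.05, 0.2, 0.0, 0.0, -0.0, 0.53], [-0.0, 0.0, 3.35, 0.0, -0.0, 0.0]]
[[-0.0, 0.0, 3.35, 0.0, -0.0, 0.0]]
```

apply_moves(
  plan=[
    [0, 0, -2, 0, 0, 0],
    [0, 0, -3, 0, 0, 0],
    [0, 0, -2, 0, 0, 0],
    [2, 0.3, 0, 0, 0, 0.3],
    [4, 0.5, 0, 0, 0, 0.5],
    [4, 0.5, 0, 0, 0, 0.5],
    [4, 0.4, 0, 0, 0, 0.5],
    [4, 0.4, 0, 0, 0, 0.5],
    [4, 0.4, 0, 0, 0, 0.5],
    [4, 0.3, 0, 0, 0, 0.5],
    [4, 0.3, 0, 0, 0, 0.5],
    [4, 0.2, 0, 0, 0, 0.5],
  ],
)

```text
time: 6.1
position: [0.6369, 0.0098, 0.1452]
tool_rot: [-0.0, 0.77, 0.638, -0.0]
force: [0.5, -0.2, -3.1]
grip_width: 0.028
```

apply_moves(
  plan=[
    [2.2, 0.1, 0, 0, 0, 0.2],
    [0, 0, 0, 0, 0, 0],
    [0, 0, 0, 0, 0, 0],
  ],
)

```text
time: 6.4
position: [0.6417, 0.0297, 0.145]
tool_rot: [-0.0, 0.771, 0.637, -0.001]
force: [-0.8, -0.7, -2.9]
grip_width: 0.0281
```

```bash
python3 - <<'E'
from h import *
s=arm.get_state();print(s['position'],s['grip_width'],s['force'])
cv2.imwrite("pics/top2.png",arm.capture("top")[100:300,80:400,::-1].repeat(2,0).repeat(2,1))
cv2.imwrite("pics/sc2.png",arm.capture("scene")[:,:,::-1])
plan([([.640,.032,.0785],-11)])
E
```

```text
[0.64171159 0.02965737 0.14500483] 0.02812440024262655 [-0.75757367 -0.69728099 -2.94837219]
[[0.37, -0.25, 6.69, -0.02, 0.05, 0.01]]
```

View pics/top2.png

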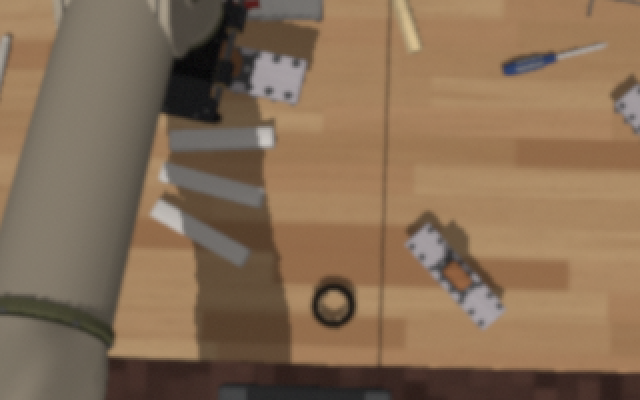

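View pics/sc2.png

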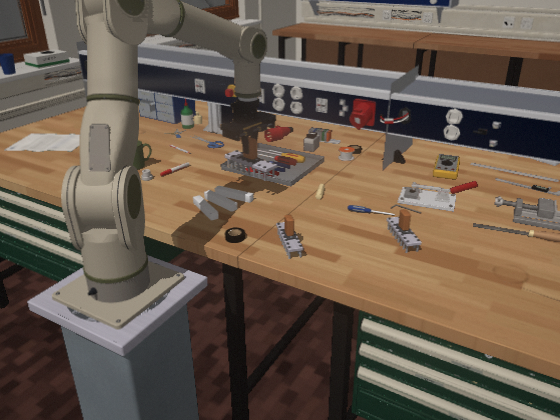

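apply_moves(
  plan=[
    [0.2, -0.1, 2, 0, 0, 0],
    [0.1, -0.1, 3, 0, 0, 0],
    [0, 0, 1.2, 0, 0, 0],
    [0, 0, 0.4, 0, 0, 0],
    [0, 0, 0, 0, 0, 0],
    [0, 0, 0, 0, 0, 0],
  ],
)

```text
time: 7.1
position: [0.6415, 0.0325, 0.0809]
tool_rot: [0.001, 0.771, 0.637, 0.001]
force: [0.0, -0.2, -3.2]
grip_width: 0.0279
```

apply_moves(
  plan=[
    [0, -0.7, 0, 0, 0, 0],
    [0, -0.8, 0, 0, 0, 0],
    [0, -0.8, 0, 0, 0, 0],
    [0, -0.8, 0, 0, 0, 0],
    [0, -0.8, 0, 0, 0, 0],
    [0, -0.8, 0, 0, 0, 0],
    [0, -0.8, 0, 0, 0, 0],
    [0, -0.8, 0, 0, 0, 0],
    [0, -0.8, 0, 0, 0, 0],
    [0, -0.7, 0, 0, 0, 0],
    [0, -0.4, 0, 0, 0, 0],
    [0, 0, 0, 0, 0, 0],
  ],
)

```text
time: 8.3
position: [0.5595, 0.0487, 0.0795]
tool_rot: [-0.0, 0.771, 0.637, -0.0]
force: [-0.2, -0.4, -3.1]
grip_width: 0.0281
```

```bash
python3 - <<'E'
from h import *
s=arm.get_state();print(s['position'],s['grip_width'],s['force'])
cv2.imwrite("pics/top3.png",arm.capture("top")[120:270,80:280,::-1].repeat(4,0).repeat(4,1))
cv2.imwrite("pics/sc3.png",cv2.resize(arm.capture("scene")[130:260,150:350,::-1],None,fx=4,fy=4))
E
```

```text
[0.55946003 0.04870527 0.07949136] 0.028067460667104 [-0.22422057 -0.35175038 -3.07775851]
```

View pics/top3.png

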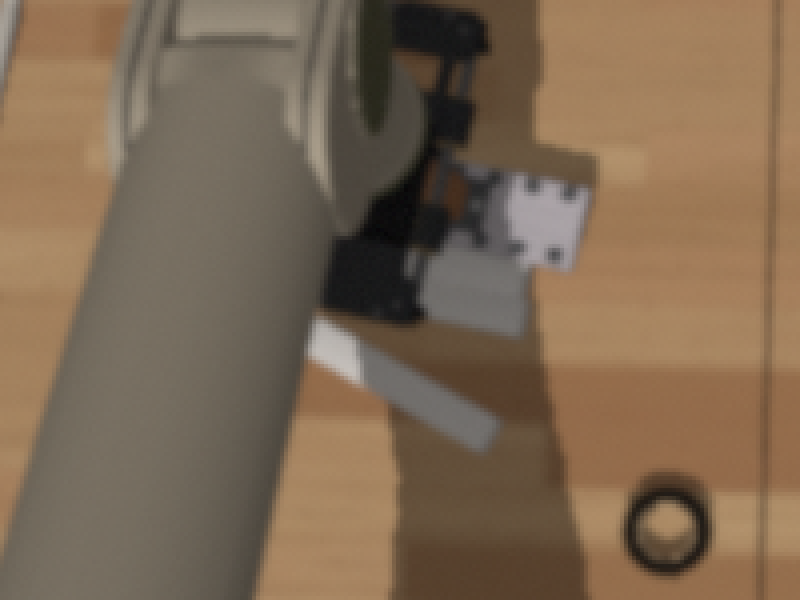

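View pics/sc3.png

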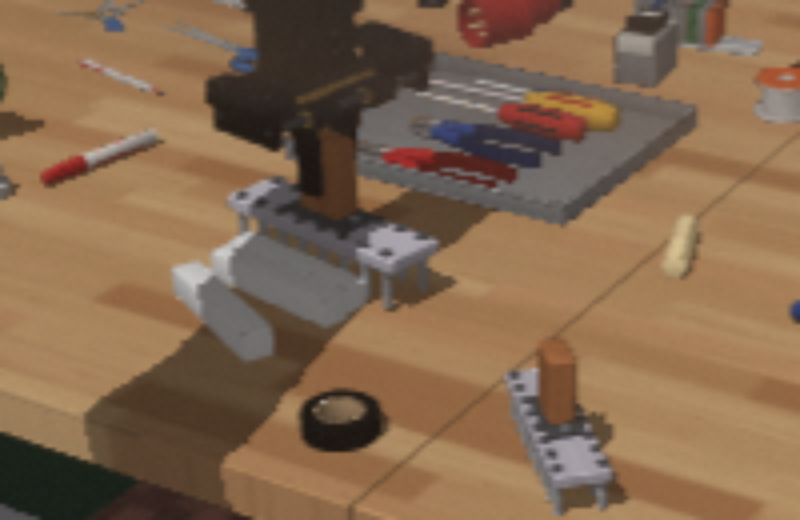

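apply_moves(
  plan=[
    [0, -0.6, 0, 0, 0, 0],
    [0, -0.7, 0, 0, 0, 0],
    [0, -0.7, 0, 0, 0, 0],
    [0, -0.7, 0, 0, 0, 0],
    [0, -0.7, 0, 0, 0, 0],
    [0, -0.7, 0, 0, 0, 0],
    [0, -0.7, 0, 0, 0, 0],
    [0, -0.7, 0, 0, 0, 0],
    [0, -0.6, 0, 0, 0, 0],
    [0, -0.5, 0, 0, 0, 0],
    [0, -0.3, 0, 0, 0, 0],
    [0, 0, 0, 0, 0, 0],
  ],
)

```text
time: 9.6
position: [0.4918, 0.0616, 0.0795]
tool_rot: [-0.0, 0.771, 0.637, -0.0]
force: [0.7, -1.2, -3.1]
grip_width: 0.0273
```

```bash
python3 - <<'E'
from h import *
s=arm.get_state();print(s['position'],s['grip_width'],s['force'],back([(200,277)],0))
cv2.imwrite("pics/top4.png",arm.capture("top")[120:270,80:280,::-1].repeat(4,0).repeat(4,1))
cv2.imwrite("pics/sc4.png",cv2.resize(arm.capture("scene")[130:260,150:350,::-1],None,fx=4,fy=4))
E
```

```text
[0.49178053 0.06163449 0.07951956] 0.027307805665810585 [ 0.65267054 -1.1607667  -3.09647227] [[0.27571094 0.01365681 0.        ]]
```

View pics/top4.png

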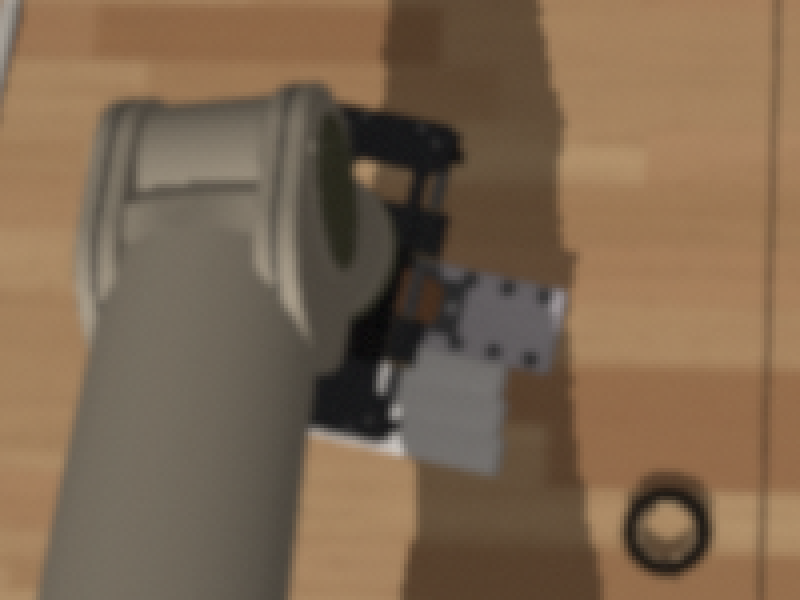

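View pics/sc4.png

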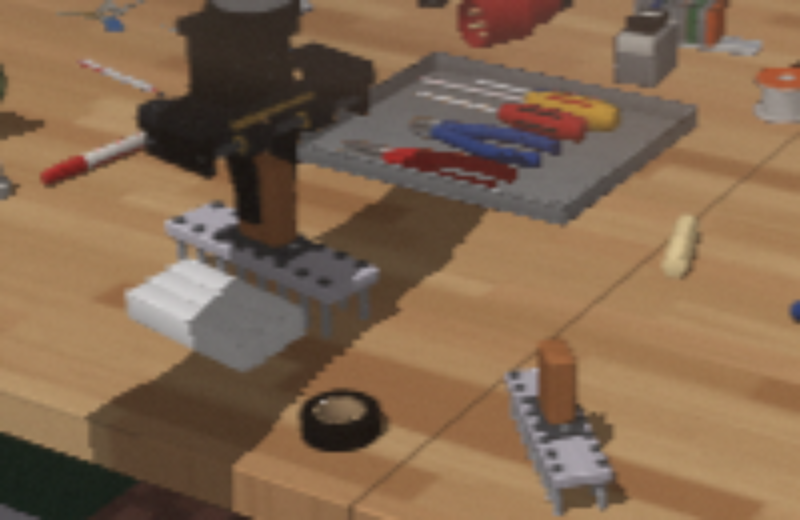

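All three bars look flush in both views. I pull 0.8 cm more to seat them, back off, and set the rake down.

apply_moves(
  plan=[
    [0, -0.4, 0, 0, 0, 0],
    [0, -0.4, 0, 0, 0, 0],
    [0, 0, 0, 0, 0, 0],
    [0, 0.4, 0, 0, 0, 0],
    [0, 0.8, 0, 0, 0, 0],
    [0, 0.8, 0, 0, 0, 0],
    [0, 0.5, 0, 0, 0, 0],
    [0, 0, 0, 0, 0, 0],
    [0, 0, 0.2, 0, 0, 0],
    [0, 0, 0.2, 0, 0, 0],
    [0, 0, 0, 0, 0, 0],
    [0, 0, 0, 0, 0, 0],
  ],
)

```text
time: 10.9
position: [0.5088, 0.0583, 0.0754]
tool_rot: [-0.0, 0.771, 0.637, -0.0]
force: [-0.2, 0.1, -2.8]
grip_width: 0.0277
```

apply_moves(
  plan=[
    [0, 0, 0.1, 0, 0, 0],
    [0, 0, 0, 0, 0, 0],
    [0, 0, 0, 0, 0, 0],
  ],
)

```text
time: 11.2
position: [0.509, 0.0583, 0.0752]
tool_rot: [-0.0, 0.771, 0.637, 0.0]
force: [-4.8, -1.0, 7.0]
grip_width: 0.0278
```

Contact: the bench now carries the rake (force z is +7 N). Open the gripper slowly.

apply_moves(
  plan=[
    [0, 0, 0, 0, 0, 0],
    [0, 0, 0, 0, 0, 0],
    [0, 0, 0, 0, 0, 0],
    [0, 0, 0, 0, 0, 0],
    [0, 0, 0, 0, 0, 0],
    [0, 0, 0, 0, 0, 0],
  ],
  gripper=6,
)

```text
time: 11.8
position: [0.5091, 0.0582, 0.0745]
tool_rot: [-0.0, 0.771, 0.637, 0.0]
force: [-0.2, 0.0, -1.0]
grip_width: 0.059
```

```bash
python3 - <<'E'
from h import *
s=arm.get_state();print(s['position'],s['grip_width'],s['force'])
cv2.imwrite("pics/sc5.png",cv2.resize(arm.capture("scene")[130:260,150:350,::-1],None,fx=4,fy=4))
E
```

```text
[0.50911146 0.05824813 0.07450189] 0.05901216757221808 [-0.19418536  0.00557294 -1.0168466 ]
```

View pics/sc5.png

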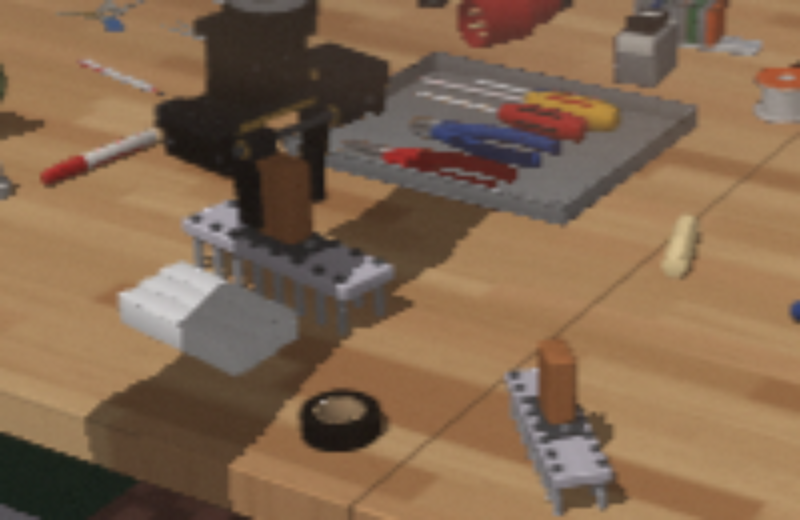

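The rake is standing free between the open fingers. Now I retreat upward and move aside to get a clear view.

apply_moves(
  plan=[
    [0, 0, -1, 0, 0, 0],
    [0, 0, -2, 0, 0, 0],
    [0, 0, -3, 0, 0, 0],
    [0, 0, -4, 0, 0, 0],
    [0, 0, -3, 0, 0, 0],
    [-3, 2, 0, 0, 0, 0],
    [-4, 2, 0, 0, 0, 0],
    [-4, 2, 0, 0, 0, 0],
    [-4, 2, 0, 0, 0, 0],
    [-4, 1, 0, 0, 0, 0],
    [-4, 1, 0, 0, 0, 0],
    [-4, 0, 0, 0, 0, 0],
  ],
)

```text
time: 13.05
position: [0.5567, -0.2273, 0.2051]
tool_rot: [0.0, 0.771, 0.637, 0.0]
force: [0.1, 0.1, -0.3]
grip_width: 0.0603
```

```bash
python3 - <<'E'
from h import *
s=arm.get_state();print(s['position'],s['grip_width'],s['force'])
cv2.imwrite("pics/top6.png",cv2.resize(arm.capture("top")[160:260,130:260,::-1],None,fx=6,fy=6,interpolation=cv2.INTER_CUBIC))
cv2.imwrite("pics/sc6.png",cv2.resize(arm.capture("scene")[130:260,150:350,::-1],None,fx=4,fy=4))
E
```

```text
[ 0.55673238 -0.22733055  0.20510517] 0.06028514752152515 [ 0.13233935  0.07673015 -0.28595033]
```

View pics/top6.png

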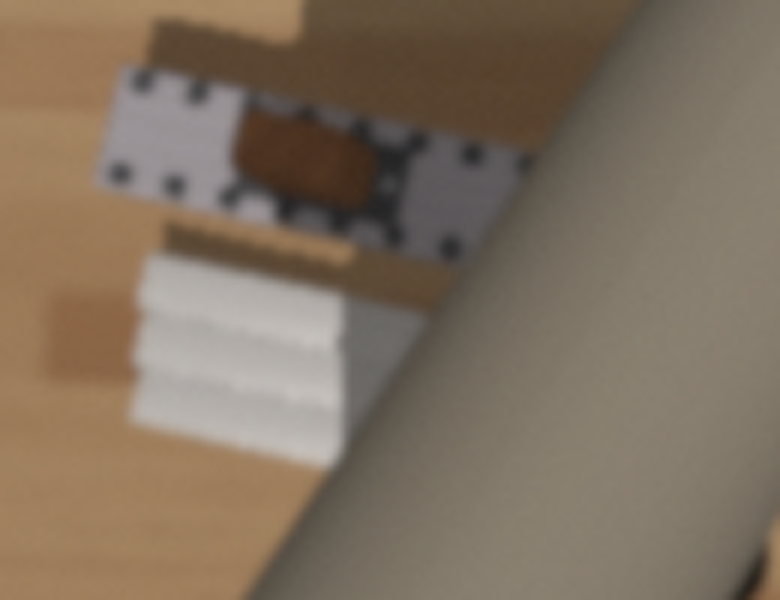

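View pics/sc6.png

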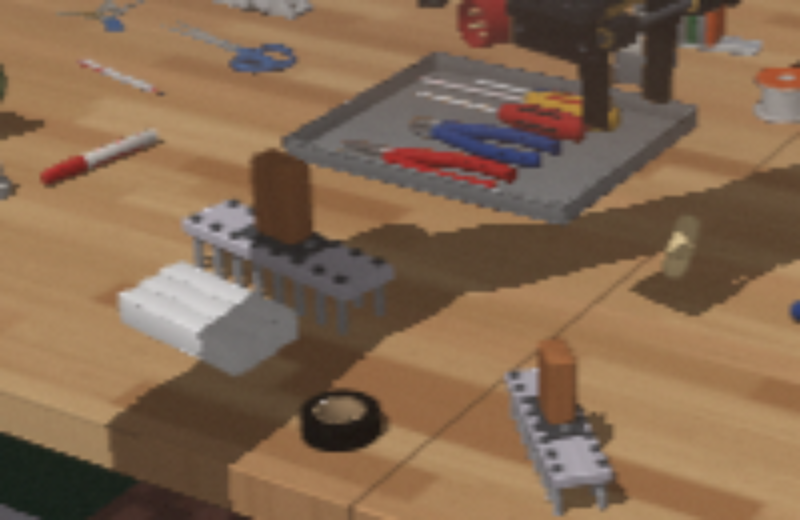

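Bars are flush: in the top crop their left ends are at (150,256), (140,313) and (135,372), and their edges are parallel. The rake is upright and clear of them. I let the arm settle and hand in.

apply_moves(
  plan=[
    [0, 0, 0, 0, 0, 0],
    [0, 0, 0, 0, 0, 0],
    [0, 0, 0, 0, 0, 0],
    [0, 0, 0, 0, 0, 0],
    [0, 0, 0, 0, 0, 0],
  ],
)

```text
time: 13.65
position: [0.5565, -0.225, 0.2046]
tool_rot: [-0.0, 0.771, 0.637, 0.0]
force: [0.1, 0.7, -0.5]
grip_width: 0.06
```

```bash
python3 - <<'E'
from h import *
uv=(np.array([(150,256),(340,295),(140,313),(340,350),(135,372),(340,405)])+.5)/6+[130,160]-.5
P=back(uv,.025)[:,:2]
for i in (0,2,4): d=P[i]-P[i+1];print(P[i],np.degrees(np.arctan2(-d[0],d[1])))
s=arm.get_state();print(s['time'],s['force'],abs(s['qvel']).max())
arm.close_job()
E
```

```text
[0.47076422 0.14003385] -9.84034354665042
[0.44520916 0.14320358] -8.65576597509107
[0.41891343 0.14408446] -7.259344163194789
13.65 [ 0.07686449  0.6863882  -0.5063809 ] 0.004428639019235113
the job is handed in; nothing more can be done
```

I gripped the largest rake by its wooden grip, lifted it and set it down behind the far bar. One pull towards the robot along the line of the bar centres gathered all three bars. I then backed the rake off about 2.5 cm, stood it on its tines, opened the gripper and moved the arm clear. The job was handed in at 13.7 s of the 38 s allowed, and it reports no verdict.

**Bars:** the last top view, part of it hidden by the arm, puts them about 25–26 mm apart and in their original order. Their measured angles are −9.8°, −8.7° and −7.3°, a spread of about 2.5°. I read those from coarse edge pixels, and the pictures show the bars flush. Their left ends line up within about 5 mm.

**Rake:** it looks upright and stands clear of both the bars and the gripper. I judged its final tilt and height by eye only.

**Arm:** it was at rest and touching nothing at hand-in. No fault or collision showed up during the run. The largest wrist force I saw was about 9 N, when the rake touched down.

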